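Walk a die block round to the fence

ROBOT

A 6-joint arm with a two-finger parallel gripper is mounted at the origin on the work surface. World frame = base frame: x ahead of the robot, y to its left, z up, the work surface at z = 0. Lengths are in m, angles in rad, forces in N, time in s.
With the tool pointing down it reaches from about 0.35 to 0.775 m from the base axis. Payload 7.3 kg.
Tool frame: the origin (TCP) lies at the very end of the fingers, on their centre line; the grasp point (between the pads) lies 19 mm behind it (pinch_z is the distance from the TCP to the grasp point, in m); z points along the fingers, y is the line along which they close (so a half turn about z gives the same grasp; the last joint's range is limited). The gripper opens to 92 mm and grips with 3 to 60 N. Pads are 19 mm wide; open, the fingers measure 130 mm over their backs; the gripper's body (75 mm by 190 mm) begins 47 mm behind the grasp point.
Start: joints at [-1.349, 0.342, 1.524, -0, 1.275, -0.146], TCP at [0.189, -0.49, 0.227] pointing down, gripper open.
Joint ranges: [-2.53, 2.53], [-0.77, 2.02], [0.04, 2.7], [-1, 4.14], [0.28, 2.66], [-3.11, 3.11]. Speed limits (rad/s): [2.57, 2.57, 3.14, 3.14, 3.14, 3.14].

INTERFACE

Orientations are given as [roll, pitch, yaw] about the fixed x, y, z axes, in that order (R = Rz(yaw) Ry(pitch) Rx(roll)).
In Python, from cell import * gives the robot as it stands.
- The arm moves only by the tool arm_command, never from a script. Its arguments are lists of equal length, an entry for each row: "fingers": the gripper command: -1 is fully open, 1 is shut, values between are in proportion; "travel": the shift along the tool's x, y, z in m, a list of three; "dr": the turn, a rotation vector about the tool's x, y, z in degrees, a list of three. In form: {"fingers": [fingers, ...], "travel": [[x, y, z], ...], "dr": [[wx, wy, wz], ...]}. A call has 1 to 8 rows; each row is the pose to reach, as a shift and turn from the pose commanded when the call began, along the tool's axes at that moment; what a row does not reach only later rows make up. A row lasts 1/12 s, in which the tool goes at most 41.7 mm and 7.16 degrees, less where a joint would pass 70% of its speed; a pose out of reach is approached as far as the arm can. A call with a gripper value outside its range is refused whole. The fingers move at their own pace and stop on an object; "squeeze" is the grip in N (left out, the last holds). Time passes only in rows, so rows that repeat a pose let the fingers close. It gives the time, the measured TCP pose, the force, the opening and the grip force at its end, in the units of the state.
- observe(): the state, without advancing time (a new reading comes with each control period).
- read_camera(name): name is "scene" or "top"; returns a dict with "color" (420x560x3 uint8, blue, green, red), "z_map" (420x560 float32, m along the optical axis (not along the pixel's ray), 0 where there is no reading), "fx", "fy", "cx", "cy" (pixels), "R" (3x3) and "t" (3): a world point X has camera coordinates R X + t. Camera axes: x right, y down, z forward; pixel columns grow to the right and rows downward; lengths in m; the calibration is good to about 2 mm. A picture is of the moment at which its call begins.
- hand_in(): hands the job in; it is judged then, once.
The state is a dict: "time": time; "qpos": joint angles; "qvel": joint speeds; "joint_efforts": joint torques, N m; "tool_pos": TCP position; "tool_rot": TCP orientation; "contact_force": force on the tool from outside, world axes, zero at the start; "torque": the same for the moment, N m; "opening": finger opening in m; "grip_force": force on a finger pad.
Only numpy, scipy, OpenCV 4.12 (cv2) and the standard library are available. Lean on these libraries where they do the work, as an engineer would, in place of code of your own. Each camera call takes 0.05 s, during which the arm holds its last target. There are 200 camera calls.

TASK

Without gripping or lifting it, walk the heavy aluminium die block round on the bench by pushing its corners with the fingertips until one of its long sides (either one) faces the steel fence, and then push it up until that side lies flat against the fence along its whole length. Turn it clear of the fence: it may only meet the fence once it is nearly square to it. Leave the guide bush, the screwdriver and the hammer where they are, and finish with the block left standing there.

Things in the scene. Friction and masses are not known exactly. Their poses are not given: they have to be found in the camera images.
- die_block: Cast-aluminium block 140 (own x) x 92 (own y) x 50 mm high, about 1.7 kg, loose; both ends and both sides alike. Cavity 72 x 50 mm, 3 mm deep, in its top. Origin: centre of its underside, z up. Slides and turns with dry friction (5 to 20 N), stays where left. Starts with its long axis 43 to 90 degrees off the fence's length, its centre 120 to 155 mm in front of the fence's face.
- fence: Straight steel angle bolted to the bench, immovable, lying left of the block: 300 mm long (own x), face 30 mm high, 56 mm deep in all, with two bolt heads on its foot behind the face. Origin: middle of the face's length, at bench level, in the plane of the face. Own -y points out of the face towards the block, own x runs along the face.
- bush: Flanged steel guide bush standing upright on the bench behind the fence, 40 mm diameter flange, 60 mm high; loose. Origin: centre of its underside. Not to be disturbed.
- screwdriver: Screwdriver with a black handle lying on the bench on the side of the block away from the fence, roughly parallel to the fence; loose. Origin: on the bench under its middle, own x towards its tip. Not to be disturbed.
- hammer: Hammer lying on the bench behind the fence; loose. Origin: on the bench under its middle, own x towards its head. Not to be disturbed.
Not all that is in view belongs to the job. What is shaped like the die_block but green is not meant.

How it is judged:
By the outcome, as a careful person would: the job done as asked, in the order asked, and still so for the second after the job is handed in, with the robot touching nothing.
It also fails if it takes over 64 s, if anything falls off the work surface, if the arm or the gripper's body presses on something with over 40 N, if the wrist force passes 120 N, or if a joint passes its speed limit or range.

## Working session

There is one attempt and no reset: what is moved stays moved. The work goes in short steps, Python scripts to look and compute and a tool call to move; the robot and the scene stay as the last step left them, time stands still between calls to the robot, and variables do not carry over. Pictures are saved under pics/ and viewed, at most 10 in all, crops included, and the job is handed in when it is done.

Besides the shell and the picture viewer there is one more tool, called after "Emit:" as name(argument=value, ...) on one line, values as JSON. arm_command: Moves the arm, as the interface text tells. Its arguments: {"type":"object","properties":{"fingers":{"type":"array","items":{"type":"number"}},"travel":{"type":"array","items":{"type":"array","items":{"type":"number"}}},"dr":{"type":"array","items":{"type":"array","items":{"type":"number"}}},"squeeze":{"type":"number"}},"required":["fingers","travel","dr"]}

```bash
mkdir -p pics; ls; python3 - <<'E'
from cell import *
import cv2,numpy as np,pickle
d={}
for n in("top","scene"):
    c=read_camera(n); d[n]=c; cv2.imwrite(f"pics/{n}0.png",c["color"]); print(n,c["fx"],c["cx"],c["cy"],c["R"],c["t"])
pickle.dump(d,open("c0.pkl","wb"))
print(observe())
E
```

```text
pics
top 441.893795744155 278.94676642478316 213.33841468258785 [[ 0.01487241 -0.99986498 -0.00698879]
 [-0.99582416 -0.01418195 -0.09018374]
 [ 0.09007244  0.00830085 -0.99590062]] [0.10538921 0.58378438 1.16427337]
scene 515.8379707329827 278.8644655717453 219.7466189821025 [[ 0.707884    0.70632462  0.00240369]
 [ 0.38636639 -0.38436609 -0.83844124]
 [-0.59128779  0.59444785 -0.5449867 ]] [-0.49582598 -0.17099516  1.45287488]
{'time': 0.1, 'qpos': array([-1.34904005e+00,  3.42638212e-01,  1.52493701e+00, -1.33011005e-05,
        1.27538382e+00, -1.45983114e-01]), 'qvel': array([ 0.00039273, -0.00030106, -0.00124675,  0.00072754,  0.00026978,
        0.00039959]), 'joint_efforts': array([ 1.72568019e-03, -4.32004523e+01, -2.44694442e+01,  7.19467155e-02,
        5.26424136e-02, -4.08889980e-05]), 'tool_pos': array([ 0.18868491, -0.48952892,  0.22611674]), 'tool_rot': array([-3.14023894e+00, -1.86178372e-04,  3.67743144e-01]), 'contact_force': array([-0.03258598,  0.99409939, -0.7904169 ]), 'torque': array([ 0.00764499,  0.01301671, -0.07749002]), 'grip_force': 0.0, 'opening': 0.09174473362077275}
```

View pics/top0.png

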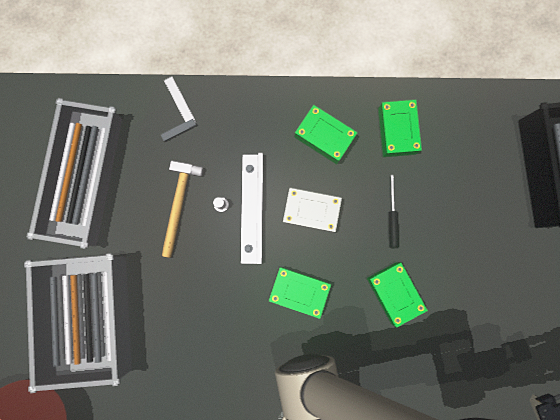

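View pics/scene0.png

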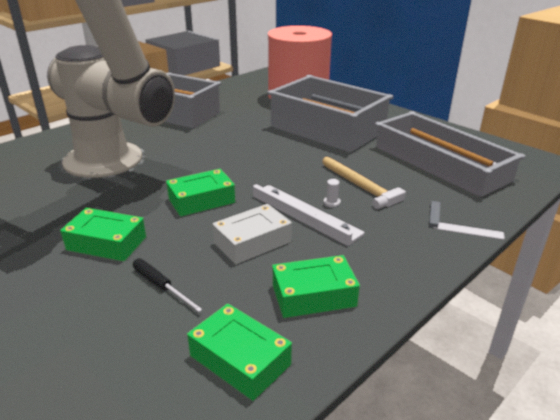

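The top view shows the white block at about (312,210) with its long axis almost across the fence. The fence runs from (252,154) to (252,263), with its face edge at about u=263. The screwdriver is at (393,212), and there are green decoys around the block.

```bash
cat > h.py <<'E'
import cv2,numpy as np
def ray(c,uv,z):
    uv=np.atleast_2d(uv).astype(float)
    d=np.c_[(uv[:,0]-c["cx"])/c["fx"],(uv[:,1]-c["cy"])/c["fy"],np.ones(len(uv))]@c["R"]
    o=-c["R"].T@c["t"]
    return o+d*((z-o[2])/d[:,2])[:,None]
def cnts(m,amin=300):
    m=cv2.morphologyEx(m.astype(np.uint8)*255,cv2.MORPH_OPEN,np.ones((2,2)))
    m=cv2.morphologyEx(m,cv2.MORPH_CLOSE,np.ones((5,5)))
    return [k for k in cv2.findContours(m,cv2.RETR_EXTERNAL,cv2.CHAIN_APPROX_NONE)[0] if cv2.contourArea(k)>amin]
def rect(c,k,z):
    P=ray(c,k.reshape(-1,2),z)[:,:2]
    (ce,wh,a)=cv2.minAreaRect((P*1000).astype(np.float32))
    w,h=wh
    if w<h: w,h,a=h,w,a+90
    a=(a+90)%180-90
    return np.r_[ce,w,h,a],cv2.boxPoints((ce,wh,a)) 
def white(c,box=None):
    b=c["color"].astype(int); m=(b.min(2)>140)&(b.max(2)-b.min(2)<40)
    return m
E
python3 - <<'E'
import pickle,cv2,numpy as np
from h import *
np.set_printoptions(precision=1,suppress=True)
c=pickle.load(open("c0.pkl","rb"))["top"]
m=white(c); m[:90]=0
for k in cnts(m,150):
    u=k.reshape(-1,2).mean(0); print("white",u,rect(c,k,.05)[0],rect(c,k,.03)[0])
    if 230<u[0]<270:
        for v in range(155,265,15):
            q=np.where(m[v,230:275])[0]+230; print(v,q.min(),q.max(),c["color"][v,255:270].mean(1).astype(int))
        print(ray(c,[[263.5,153],[263.5,263.5]],.03)*1000)
b=c["color"].astype(int); g=(b[...,1]>90)&(b[...,0]<90)&(b[...,1]-b[...,2]>60)
for k in cnts(g): print("green",k.reshape(-1,2).mean(0),rect(c,k,.05)[0])
hs=np.where(c["z_map"]>0,1,0).mean();print(hs)
print("sd",ray(c,[[392,175],[393,248],[388,230],[399,230]],.012)*1000)
print("bush",ray(c,[[221,205]],.06)*1000)
E
```

```text
white [297.  398.2] [111.4  56.1 114.5  83.6   5.2] [105.2  55.3 116.4  85.    5.2]
white [ 72.  324.3] [286.8 647.  335.6 232.2   5.7] [283.6 656.4 341.4 236.2   5.7]
white [221.2 205. ] [600.1 266.3  39.9  37.3 -89.2] [602.3 269.   40.6  38.  -89.2]
white [313.  210.4] [589.4  24.  142.4  93.4  79.8] [591.4  22.6 144.8  95.1  79.8]
white [186.  168.8] [696.1 362.9  87.2  24.8  79.4] [699.9 367.3  88.7  25.3  79.4]
white [252.6 209.7] [592.2 183.9 293.1  55.1   0.2] [594.3 185.3 298.1  56.    0.2]
155 242 262 [255 255 246 243 246 245 255 224  48  68  70  90  99 102  97]
170 242 262 [247 246 232 233 244 244 254 227  60  73  76  94 105  99 102]
185 242 262 [244 245 238 239 245 247 247 174  67  82  81 101 108 104 106]
200 242 262 [244 244 242 243 245 249 239 141  75  85  89 101 107 112 105]
215 241 261 [244 244 245 246 246 254 228  78  80  84 100 108 109 106 108]
230 241 261 [246 240 242 246 247 255 234  63  82  82  98 107 107 106 108]
245 241 261 [247 231 239 247 247 255 234  63  74  81  92 105 105 102 101]
260 241 261 [246 242 243 247 249 254 185  60  71  74  91 100 100  98 101]
[[746.2 158.3  30. ]
 [447.3 153.   30. ]]
white [ 71.7 173.7] [680.8 668.1 387.  163.3  -8.7] [684.4 677.8 393.6 166.1  -8.7]
white [182.7 106. ] [869.1 378.6 102.5  26.   28.6] [875.8 383.4 104.2  26.5  28.6]
0.9960076530612245
sd [[ 693.6 -194.8   12. ]
 [ 493.8 -195.9   12. ]
 [ 542.3 -182.7   12. ]
 [ 542.8 -212.5   12. ]]
bush [[599.  266.1  60. ]]
```

Emit:
arm_command(fingers=[1, 1, 1, 1, 1, 1, 1, 1], travel=[[0.02, -0.01, 0], [0.055, -0.023, 0], [0.09, -0.037, 0], [0.125, -0.052, 0], [0.16, -0.066, 0], [0.195, -0.081, 0], [0.23, -0.096, 0], [0.26, -0.108, 0]], dr=[[0, 0, -5], [0, 0, -11], [0, 0, -17], [0, 0, -23], [0, 0, -29], [0, 0, -35], [0, 0, -41], [0, 0, -45]])

```text
time: 0.77
tool_pos: [0.3937, -0.2935, 0.2265]
tool_rot: [-3.141, -0.001, 1.159]
contact_force: [0.3, -0.6, -0.6]
opening: 0.0432
grip_force: 0.0
```

Emit:
arm_command(fingers=[1, 1, 1, 1, 1, 1, 1, 1], travel=[[0.035, 0.014, 0], [0.071, 0.029, 0], [0.107, 0.044, 0], [0.142, 0.059, 0], [0.178, 0.073, 0], [0.214, 0.088, 0], [0.25, 0.103, 0], [0.285, 0.118, 0]], dr=[[0, 0, -4], [0, 0, -8], [0, 0, -12], [0, 0, -16], [0, 0, -20], [0, 0, -24], [0, 0, -24], [0, 0, -24]])

```text
time: 1.43
tool_pos: [0.617, -0.0811, 0.2262]
tool_rot: [-3.141, -0.0, 1.573]
contact_force: [-0.4, 0.4, 0.1]
opening: 0.0004
grip_force: 0.0
```

Emit:
arm_command(fingers=[1, 1, 1, 1, 1, 1, 1, 1], travel=[[0.02, 0.023, 0.01], [0.04, 0.046, 0.03], [0.04, 0.046, 0.065], [0.04, 0.046, 0.1], [0.04, 0.046, 0.14], [0.04, 0.046, 0.175], [0.04, 0.046, 0.2], [0.04, 0.046, 0.21]], dr=[[0, 0, 0], [0, 0, 0], [0, 0, 0], [0, 0, 0], [0, 0, 0], [0, 0, 0], [0, 0, 0], [0, 0, 0]])

```text
time: 2.1
tool_pos: [0.6589, -0.0424, 0.0115]
tool_rot: [-3.133, -0.001, 1.572]
contact_force: [-1.1, 0.2, -0.7]
opening: 0.0006
grip_force: 0.0
```

Emit:
arm_command(fingers=[1, 1, 1, 1, 1, 1, 1, 1], travel=[[0, -0.012, 0], [0, -0.022, 0], [0, -0.032, 0], [0, -0.042, 0], [0, -0.052, 0], [0, -0.062, 0], [0, -0.07, 0], [0, -0.07, 0]], dr=[[0, 0, 0], [0, 0, 0], [0, 0, 0], [0, 0, 0], [0, 0, 0], [0, 0, 0], [0, 0, 0], [0, 0, 0]])

```text
time: 2.77
tool_pos: [0.592, -0.0436, 0.0178]
tool_rot: [3.14, 0.001, 1.572]
contact_force: [1.0, -3.0, 0.1]
opening: 0.0005
grip_force: 0.9
```

```bash
python3 - <<'E'
from cell import *
import cv2
c=read_camera("top"); cv2.imwrite("pics/top1.png",cv2.resize(c["color"][90:330,200:450],None,fx=2.4,fy=2.4)); 
E
```

```text
(no output)
```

View pics/top1.png

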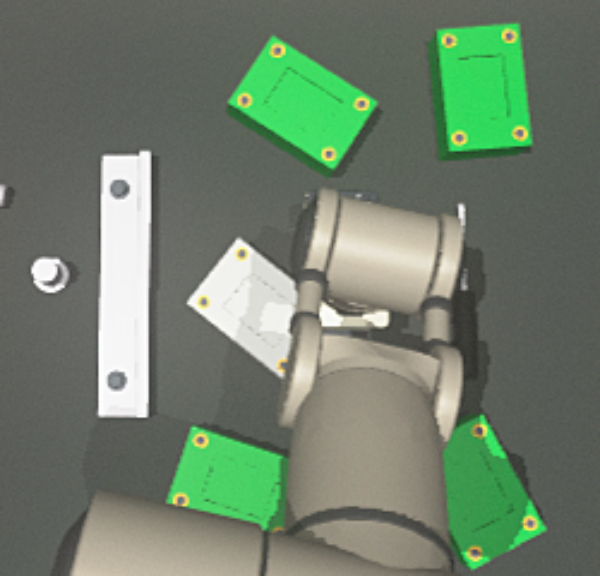

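The block has turned about 30° and is clear of the fence. Its visible corners are at about (300,190), (278,216) and (318,245) in full-image pixels.

```bash
cat >> h.py <<'E'
def pose(c,uv,own):
    P=ray(c,uv,.05)[:,:2]*1000; own=np.array(own,float)
    z=(P-P.mean(0))@[1,1j]; w=(own-own.mean(0))@[1,1j]
    a=np.angle((z*w.conj()).sum()); e=np.exp(1j*a)
    t=P.mean(0)@[1,1j]-e*(own.mean(0)@[1,1j])
    return round(t.real,1),round(t.imag,1),round(np.degrees(a),1),np.round(abs(z-e*w),1)
E
python3 - <<'E'
from h import *; import pickle
c=pickle.load(open("c0.pkl","rb"))["top"]
print(pose(c,[[300,190],[278.3,215.8],[318,245]],[[70,-46],[70,46],[-70,46]]))
E
```

```text
(np.float64(569.6), np.float64(33.5), np.float64(52.6), array([6.1, 2.7, 8.7]))
```

Emit:
arm_command(fingers=[1, 1, 1, 1, 1, 1, 1, 1], travel=[[0.002, -0.005, 0.002], [0.004, -0.01, 0.002], [0.006, -0.015, 0.002], [0.008, -0.02, 0.002], [0.01, -0.025, 0.002], [0.012, -0.03, 0.002], [0.014, -0.035, 0.002], [0.014, -0.035, 0.002]], dr=[[0, 0, 0], [0, 0, 0], [0, 0, 0], [0, 0, 0], [0, 0, 0], [0, 0, 0], [0, 0, 0], [0, 0, 0]])

```text
time: 3.48
tool_pos: [0.5604, -0.0304, 0.0171]
tool_rot: [3.133, 0.003, 1.572]
contact_force: [4.9, -5.2, 5.8]
opening: 0.0005
grip_force: 4.0
```

Emit:
arm_command(fingers=[1, 1, 1, 1, 1, 1, 1, 1], travel=[[-0.02, 0.02, 0], [-0.04, 0.03, 0], [-0.06, 0.03, -0.02], [-0.07, 0.03, -0.05], [-0.07, 0.03, -0.08], [-0.07, 0.03, -0.08], [-0.07, 0.03, -0.08], [-0.07, 0.03, -0.08]], dr=[[0, 0, 0], [0, 0, 0], [0, 0, 0], [0, 0, 0], [0, 0, 0], [0, 0, 0], [0, 0, 0], [0, 0, 0]])

```text
time: 4.15
tool_pos: [0.5866, -0.0985, 0.0942]
tool_rot: [-3.14, -0.001, 1.572]
contact_force: [-0.1, -0.6, -1.4]
opening: 0.0003
grip_force: 0.0
```

```bash
python3 - <<'E'
from cell import *
import cv2,numpy as np
c=read_camera("top");d=read_camera("scene")
a=cv2.resize(c["color"][90:330,200:450],None,fx=1.75,fy=1.75)
b=cv2.resize(d["color"][130:370,100:350],None,fx=1.4,fy=1.75)
cv2.imwrite("pics/top2.png",np.hstack([a,b])); 
E
```

```text
(no output)
```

View pics/top2.png

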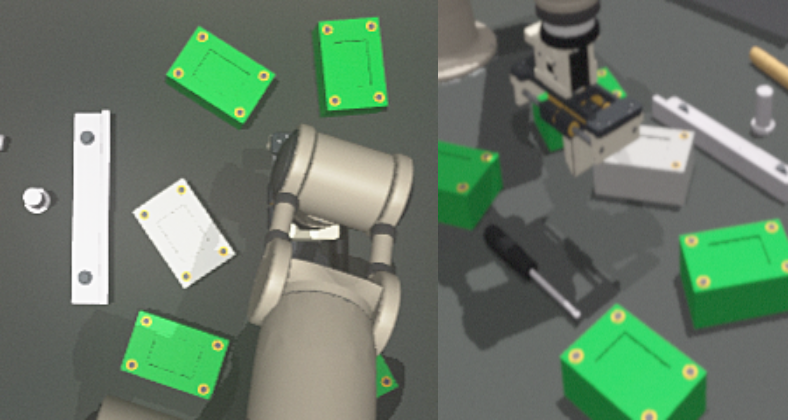

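The block is fully visible, with its corners at about (305,193), (276,211), (306,255) and (335,235). It sits about 34° off the fence and well clear of it.

```bash
cat > m.py <<'E'
from cell import *
from h import *
c=read_camera("top"); m=white(c)
b=c["color"].astype(int); m=(b.min(2)>95)&(b.max(2)-b.min(2)<45)
np.set_printoptions(precision=1,suppress=True)
for k in cnts(m,1000):
    u=k.reshape(-1,2).mean(0)
    if 225<u[0]<345 and 140<u[1]<280: print(u,rect(c,k,.05)[0],rect(c,k,.03)[0])
s=observe(); print(s["tool_pos"]*1000,s["tool_rot"],s["time"])
E
python3 - <<'E'
from h import *; import pickle
c=pickle.load(open("c0.pkl","rb"))["top"]
print(pose(c,[[304.6,192.9],[276,210.6],[305.7,254.6],[334.9,234.6]],[[70,-46],[70,46],[-70,46],[-70,-46]]))
E
python3 m.py
```

```text
(np.float64(555.3), np.float64(44.0), np.float64(35.1), array([3.6, 1.1, 1.1, 1.6]))
[264.6 211.6] [588.9 154.3 347.6 287.7  39.8] [590.9 155.2 353.6 292.7  39.8]
[586.2 -98.4  93.3] [-3.1 -0.   1.6] 4.3
```

Emit:
arm_command(fingers=[-0.3, -0.3, -0.3, -0.3, -0.3, -0.3, -0.3, -0.3], travel=[[0.015, -0.005, 0], [0.03, -0.011, 0], [0.043, -0.011, 0], [0.043, -0.011, 0.02], [0.043, -0.011, 0.045], [0.043, -0.011, 0.065], [0.043, -0.011, 0.078], [0.043, -0.011, 0.078]], dr=[[0, 0, 0], [0, 0, 0], [0, 0, 0], [0, 0, 0], [0, 0, 0], [0, 0, 0], [0, 0, 0], [0, 0, 0]])

```text
time: 4.97
tool_pos: [0.5737, -0.054, 0.0138]
tool_rot: [-3.136, -0.001, 1.573]
contact_force: [-0.5, 0.3, 0.6]
opening: 0.0493
grip_force: 0.0
```

Emit:
arm_command(fingers=[-0.3, -0.3, -0.3, -0.3, -0.3, -0.3, -0.3, -0.3], travel=[[0.015, 0, 0], [0.025, 0, 0], [0.032, 0, 0], [0.039, 0, 0], [0.046, 0, 0], [0.053, 0, 0], [0.06, 0, 0], [0.06, 0, 0]], dr=[[0, 0, 0], [0, 0, 0], [0, 0, 0], [0, 0, 0], [0, 0, 0], [0, 0, 0], [0, 0, 0], [0, 0, 0]])

```text
time: 5.63
tool_pos: [0.5758, 0.0046, 0.0178]
tool_rot: [3.141, 0.002, 1.574]
contact_force: [-1.0, -4.8, -0.1]
opening: 0.06
grip_force: 1.6
```

```bash
python3 - <<'E'
from cell import *
import cv2,numpy as np
c=read_camera("top")
print(observe()["tool_pos"],observe()["opening"])
cv2.imwrite("pics/top3.png",cv2.resize(c["color"][130:310,220:380],None,fx=3,fy=3))
E
```

```text
[0.57591347 0.0045794  0.01774576] 0.059553854904949154
```

View pics/top3.png

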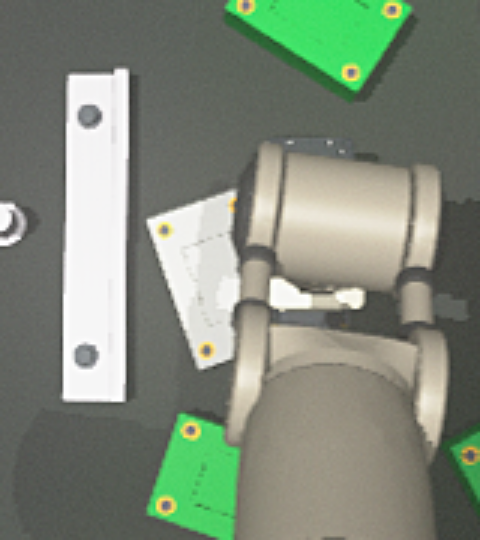

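The block is now about 19° off, with its nearest corner about 18 mm from the fence (crop (148,218)). I'll shift the low finger nearer the trailing end to get more lever.

Emit:
arm_command(fingers=[-0.3, -0.3, -0.3, -0.3, -0.3, -0.3, -0.3, -0.3], travel=[[-0.015, 0, 0], [-0.025, -0.01, 0.001], [-0.025, -0.022, 0.001], [-0.02, -0.022, 0.001], [-0.01, -0.022, 0.001], [-0.004, -0.022, 0.001], [0.002, -0.022, 0.001], [0.008, -0.022, 0.001]], dr=[[0, 0, 0], [0, 0, 0], [0, 0, 0], [0, 0, 0], [0, 0, 0], [0, 0, 0], [0, 0, 0], [0, 0, 0]])

```text
time: 6.35
tool_pos: [0.5533, 0.0116, 0.0162]
tool_rot: [-3.139, 0.003, 1.576]
contact_force: [-6.5, -12.0, 7.0]
opening: 0.0596
grip_force: 6.2
```

Emit:
arm_command(fingers=[-0.3, -0.3, -0.3, -0.3, -0.3, -0.3, -0.3, -0.3], travel=[[0.004, 0, 0], [0.008, 0, 0], [0.012, 0, 0], [0.016, 0, 0], [0.02, 0, 0], [0.024, 0, 0], [0.026, 0, 0], [0.026, 0, 0]], dr=[[0, 0, 0], [0, 0, 0], [0, 0, 0], [0, 0, 0], [0, 0, 0], [0, 0, 0], [0, 0, 0], [0, 0, 0]])

```text
time: 7.02
tool_pos: [0.5529, 0.0383, 0.0159]
tool_rot: [-3.139, 0.002, 1.575]
contact_force: [-4.7, -7.8, 2.4]
opening: 0.0598
grip_force: 3.7
```

```bash
python3 - <<'E'
from cell import *
import cv2,numpy as np
c=read_camera("top")
print(observe()["tool_pos"],observe()["opening"],observe()["contact_force"])
cv2.imwrite("pics/top4.png",cv2.resize(c["color"][130:310,220:380],None,fx=3,fy=3))
E
```

```text
[0.55303818 0.03827904 0.01587402] 0.05979481303560777 [-5.37682349 -7.52737819  1.83857677]
```

View pics/top4.png

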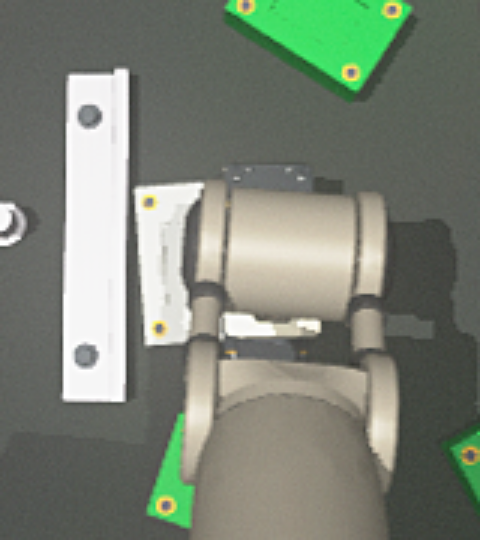

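The block is about 4° off the fence with a gap of about 8–13 mm (near corners at crop (136,187) and (145,346)). I'll push on slowly with both fingers.

Emit:
arm_command(fingers=[-0.3, -0.3, -0.3, -0.3, -0.3, -0.3, -0.3, -0.3], travel=[[0.001, 0, 0], [0.002, 0, 0], [0.004, 0, 0], [0.006, 0, 0], [0.008, 0, 0], [0.01, 0, 0], [0.012, 0, 0], [0.013, 0, 0]], dr=[[0, 0, 0], [0, 0, 0], [0, 0, 0], [0, 0, 0], [0, 0, 0], [0, 0, 0], [0, 0, 0], [0, 0, 0]])

```text
time: 7.73
tool_pos: [0.5529, 0.0508, 0.0157]
tool_rot: [-3.139, 0.002, 1.574]
contact_force: [-3.9, -11.2, 1.3]
opening: 0.0599
grip_force: 5.7
```

Emit:
arm_command(fingers=[-0.3, -0.3, -0.3, -0.3], travel=[[0.001, 0, 0], [0.002, 0, 0], [0.003, 0, 0], [0.003, 0, 0]], dr=[[0, 0, 0], [0, 0, 0], [0, 0, 0], [0, 0, 0]])

```text
time: 8.07
tool_pos: [0.5536, 0.0538, 0.0157]
tool_rot: [-3.14, 0.002, 1.574]
contact_force: [-1.1, -10.1, -0.3]
opening: 0.0594
grip_force: 4.8
```

Still at sliding force (about 10 N), so I'll continue in small steps.

Emit:
arm_command(fingers=[-0.3, -0.3, -0.3, -0.3], travel=[[0.001, 0, 0], [0.002, 0, 0], [0.003, 0, 0], [0.003, 0, 0]], dr=[[0, 0, 0], [0, 0, 0], [0, 0, 0], [0, 0, 0]])

```text
time: 8.4
tool_pos: [0.554, 0.0568, 0.0156]
tool_rot: [-3.141, 0.002, 1.573]
contact_force: [-1.3, -9.5, -1.7]
opening: 0.0596
grip_force: 4.6
```

Emit:
arm_command(fingers=[-0.3, -0.3, -0.3, -0.3], travel=[[0.001, 0, 0], [0.002, 0, 0], [0.002, 0, 0], [0.002, 0, 0]], dr=[[0, 0, 0], [0, 0, 0], [0, 0, 0], [0, 0, 0]])

```text
time: 8.73
tool_pos: [0.5542, 0.058, 0.0157]
tool_rot: [-3.141, 0.003, 1.574]
contact_force: [-0.1, -14.6, -2.0]
opening: 0.0592
grip_force: 6.5
```

Emit:
arm_command(fingers=[-0.3, -0.3, -0.3, -0.3], travel=[[0.001, 0, 0], [0.002, 0, 0], [0.003, 0, 0], [0.003, 0, 0]], dr=[[0, 0, 0], [0, 0, 0], [0, 0, 0], [0, 0, 0]])

```text
time: 9.07
tool_pos: [0.5543, 0.058, 0.0158]
tool_rot: [-3.141, 0.007, 1.575]
contact_force: [-1.5, -28.2, -1.2]
opening: 0.0594
grip_force: 13.7
```

The block has seated: the force rose to 28 N with no motion. I'll retreat and check.

Emit:
arm_command(fingers=[-0.3, -0.3, -0.3, -0.3, -0.3, -0.3, -0.3, -0.3], travel=[[-0.004, 0, 0], [-0.012, 0, 0], [-0.03, 0, -0.01], [-0.05, 0, -0.03], [-0.08, 0, -0.06], [-0.11, 0, -0.095], [-0.14, 0, -0.13], [-0.17, 0, -0.15]], dr=[[0, 0, 0], [0, 0, 0], [0, 0, 0], [0, 0, 0], [0, 0, 0], [0, 0, 0], [0, 0, 0], [0, 0, 0]])

```text
time: 9.73
tool_pos: [0.555, -0.1047, 0.1665]
tool_rot: [3.138, 0.0, 1.574]
contact_force: [0.3, -1.0, -0.6]
opening: 0.0596
grip_force: 0.0
```

```bash
python3 - <<'E'
from cell import *
import cv2,numpy as np
c=read_camera("top");d=read_camera("scene")
a=cv2.resize(c["color"][130:310,220:350],None,fx=3,fy=3)
b=cv2.resize(d["color"][160:295,170:370],None,fx=2,fy=4)
cv2.imwrite("pics/top5.png",np.hstack([a,b]))
g=c["color"].min(2).astype(int)
for v in range(180,250,8): print(v,g[v,256:276])
E
```

```text
180 [245 237 238 244 244 254 227  69  83  86 100 109 106 108 103 103 104 106
 105 105]
188 [244 238 240 244 246 245 181 101 108 111 119 124 125 124 127 121 126 121
 121 123]
196 [244 241 243 244 243 241 238 243 221 139 125 137 227 242 239 238 238 239
 239 238]
204 [244 243 244 244 244 240 237 239 239 239 239 239 240 240 241 240 239 240
 240 238]
212 [243 245 246 245 244 243 240 241 240 240 240 240 240 240 239 240 239 240
 240 240]
220 [244 246 246 245 245 243 239 240 241 240 241 241 240 241 240 241 240 240
 239 240]
228 [235 240 247 246 246 243 240 241 241 241 240 242 231 234 241 240 240 240
 239 240]
236 [240 242 246 246 245 244 225 141 144 132 126 123 199 242 243 241 241 240
 241 241]
244 [231 238 247 247 255 233  70  87  87  99 109 105 103 108 107 104 105 111
 107 104]
```

View pics/top5.png

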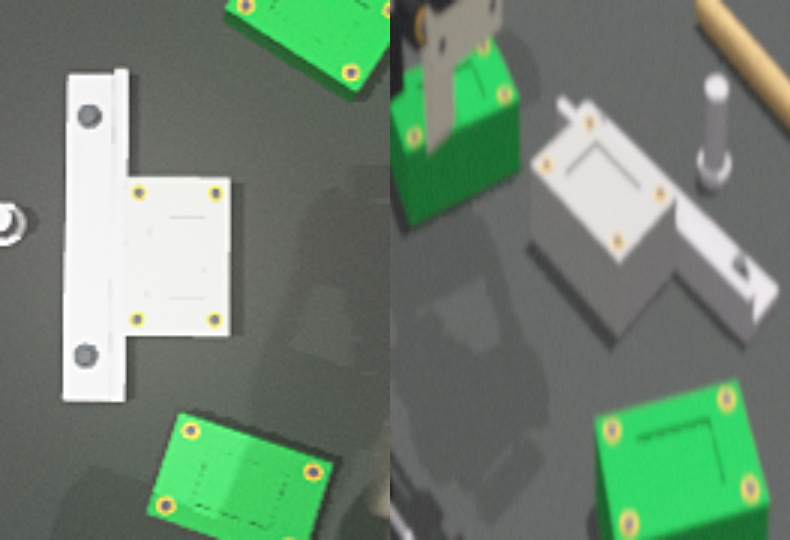

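The block lies along the fence with no visible gap, spanning crop rows 178–335. I'll do one sub-pixel check of squareness before handing in.

```bash
python3 - <<'E'
from cell import *
from h import *
c=read_camera("top"); g=c["color"].min(2).astype(float)
def edge(rows,lo,hi,z):
    P=[]
    for v in rows:
        r=g[v,lo:hi]; t=(r[:3].mean()+r[-3:].mean())/2; i=np.where(r>t)[0].max(); P.append([lo+i+(r[i]-t)/(r[i]-r[i+1]),v])
    W=ray(c,P,z)*1000; k=np.polyfit(W[:,0],W[:,1],1); res=np.std(W[:,1]-np.polyval(k,W[:,0]))
    return np.degrees(np.arctan(k[0])),np.polyval(k,560),res
print("block far side",edge(range(194,238),285,305,.05))
f=[v for v in list(range(160,185))+list(range(246,260))]
print("fence",edge(f,256,268,.03))
E
```

```text
block far side (np.float64(0.003591040499335183), np.float64(68.44134694395655), np.float64(0.24973815880471978))
fence (np.float64(0.3419557333709707), np.float64(159.74109071491793), np.float64(0.2537994742177024))
```

Gap zero, but the angle differs by a possible 0.3°, so I'll give it one more firm push off-centre towards the +x end to make sure it's flush.

Emit:
arm_command(fingers=[1, 1, 1, 1, 1, 1, 1, 1], travel=[[0.03, 0.015, 0.01], [0.06, 0.03, 0.03], [0.09, 0.03, 0.06], [0.12, 0.03, 0.09], [0.13, 0.03, 0.12], [0.14, 0.03, 0.14], [0.14, 0.03, 0.15], [0.145, 0.03, 0.15]], dr=[[0, 0, 0], [0, 0, 0], [0, 0, 0], [0, 0, 0], [0, 0, 0], [0, 0, 0], [0, 0, 0], [0, 0, 0]])

```text
time: 10.55
tool_pos: [0.5816, 0.0413, 0.0103]
tool_rot: [-3.135, -0.0, 1.574]
contact_force: [-1.0, 0.5, -0.2]
opening: 0.0114
grip_force: 0.0
```

Emit:
arm_command(fingers=[1, 1, 1, 1, 1, 1, 1, 1], travel=[[0.007, 0, 0], [0.012, 0, 0], [0.016, 0, 0], [0.019, 0, 0], [0.021, 0, 0], [0.022, 0, 0], [0.022, 0, 0], [0.022, 0, 0]], dr=[[0, 0, 0], [0, 0, 0], [0, 0, 0], [0, 0, 0], [0, 0, 0], [0, 0, 0], [0, 0, 0], [0, 0, 0]])

```text
time: 11.22
tool_pos: [0.5848, 0.0582, 0.015]
tool_rot: [3.139, 0.005, 1.572]
contact_force: [-1.4, -15.8, 4.2]
opening: 0.0005
grip_force: 7.9
```

Emit:
arm_command(fingers=[1, 1, 1, 1, 1], travel=[[0.001, 0, 0], [0.002, 0, 0], [0.003, 0, 0], [0.004, 0, 0], [0.004, 0, 0]], dr=[[0, 0, 0], [0, 0, 0], [0, 0, 0], [0, 0, 0], [0, 0, 0]])

```text
time: 11.63
tool_pos: [0.5848, 0.0582, 0.0151]
tool_rot: [3.14, 0.01, 1.572]
contact_force: [-2.8, -34.9, 3.9]
opening: 0.0006
grip_force: 16.9
```

Emit:
arm_command(fingers=[1, 1, 1, 1, 1, 1, 1, 1], travel=[[-0.004, 0, 0], [-0.01, 0, 0], [-0.03, 0, -0.01], [-0.05, 0, -0.03], [-0.08, 0, -0.06], [-0.11, 0, -0.095], [-0.14, 0, -0.13], [-0.17, 0, -0.15]], dr=[[0, 0, 0], [0, 0, 0], [0, 0, 0], [0, 0, 0], [0, 0, 0], [0, 0, 0], [0, 0, 0], [0, 0, 0]])

```text
time: 12.3
tool_pos: [0.5845, -0.1015, 0.1646]
tool_rot: [3.138, 0.0, 1.573]
contact_force: [1.2, -0.3, -0.5]
opening: 0.0005
grip_force: 0.0
```

```bash
python3 - <<'E'
from cell import *
from h import *
c=read_camera("top"); g=c["color"].min(2).astype(float)
P=[]
for v in range(194,238):
    r=g[v,285:305]; t=(r[:3].mean()+r[-3:].mean())/2; i=np.where(r>t)[0].max(); P.append([285+i+(r[i]-t)/(r[i]-r[i+1]),v])
W=ray(c,P,.05)*1000; k=np.polyfit(W[:,0],W[:,1],1); print(np.degrees(np.arctan(k[0])),np.polyval(k,560),W[[0,-1]])
print("sd",ray(c,[[392,175]],.012)*1000, g[205,215:228])
E
```

```text
-0.0072122062437238055 68.45429615838538 [[632.23155213  68.62619717  50.        ]
 [518.26714561  68.1599196   50.        ]]
sd [[ 693.61582373 -194.78313797   12.        ]] [254. 248. 248. 249. 250. 253. 255. 229.  88.  91. 109. 168. 194.]
```

It didn't move under 35 N, so it's flush.

```bash
python3 -c "
from cell import *
print(hand_in())"
```

```text
the job is handed in; nothing more can be done
None
```

The die block stands with one long side against the fence along its whole length, and a final 35 N push did not move it; I handed the job in at about 12 s with the gripper clear and nothing else touched.

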